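Take the green bookmark off the display riser and lay it in the gift tray

TASK

Slide the green metal bookmark over the front edge of the wooden display riser (the edge nearest the robot) until about a third of it overhangs, then pick it up by the overhanging end. Lay it flat, clover side up, in the middle of the dark tray, lengthwise along the tray. Leave the red bookmark where it lies.

Things in the scene. Friction and masses are not known exactly. Their poses are not given: they have to be found in the camera images.
- green_bookmark_center (a point): centre (half-way up) of the loose green metal bookmark with gold lines and clover: a flat plate 120 mm long (x) by 40 wide (y) by 3 thick, about 45 g. Lies on the riser, x within 10 degrees of the riser's x. Pressed with 5 to 15 N it drags along by friction. With under half overhanging it stays level, and the overhang can be pinched from above across its width, fingertips reaching below it.
- riser: fixed pale wooden display block 220 mm (x) by 290 mm (y), flat top 60 mm above the counter. Origin at the centre of its underside; +x points away from the robot, so the front edge is at x = -110 mm. Green bookmark, red bookmark and a round wooden badge (60 mm across, 5 thick) lie on it side by side about 85 mm apart, in any order. The counter before the front edge is clear.
- red_bookmark_center (a point): centre (half-way up) of a loose bookmark of the same size as the green one, red with white spots; it lies on the riser too and is to be left where it lies
- tray_floor (a point): centre of the inner floor of the fixed dark wooden tray with a charcoal lining; the floor is 190 mm (its x, the tray's length) by 120 mm (its y), flat, 5 mm above the counter; the rim around it is 5 mm thick and rises 9 mm above the floor
Things that resemble listed ones, but are neither listed nor needed, are in the scene too. What is shaped like the part that bears tray_floor but pink or white is not meant.

How it is judged:
By the outcome, as a careful person would: the job done as asked, in the order asked, and still so for the second after the job is handed in, with the robot touching nothing.
It also fails if it takes over 46 s, if anything falls off the work surface, if the arm or the gripper's body presses on something with over 40 N, if the wrist force passes 120 N, or if a joint passes its speed limit or range.

ROBOT

A 6-joint arm with a two-finger parallel gripper is mounted at the origin on the work surface. World frame = base frame: x ahead of the robot, y to its left, z up, the work surface at z = 0. Lengths are in mm, angles in degrees, forces in N, time in s.
With the tool pointing down it reaches from about 300 to 850 mm from the base axis. Payload 4.2 kg.
Tool frame: the origin (TCP) lies midway between the tips of the shut fingers; the grasp point (between the pads) lies 19 mm behind it; y points along the fingers, z is the direction in which the jaws open and shut, and the axes are right-handed (so a half turn about y gives the same grasp; the last joint's range is limited). The gripper opens to 91 mm and grips with 3 to 60 N. Pads are 32 mm wide; open, the fingers measure 118 mm over their backs; the gripper's body (76 mm by 178 mm) begins 60 mm behind the grasp point.
Start: joints at [-68.01, 18.312, 89.639, -0, 72.044, -1.146], TCP at [225.931, -528.771, 213.976] pointing down, gripper open.
Joint ranges: [-177.97, 177.97], [-48.28, 115.42], [12.27, 149.76], [-77.06, 257.06], [2.81, 150.46], [-146.56, 146.56]. Speed limits (degrees/s): [147.25, 147.25, 180, 180, 180, 180].

INTERFACE

Orientations are given as [roll, pitch, yaw] about the fixed x, y, z axes, in that order (R = Rz(yaw) Ry(pitch) Rx(roll)).
In Python, from workcell import env gives the robot as it stands.
- The arm moves only by the shell command python3 -m handwheel 'ROWS' [FORCE]. ROWS is JSON, a list of rows, each a list of 3 entries, a list of its own where there are three numbers: the opening, from 0 (shut) to 1 (fully open), then the shift along the tool's x, y, z in mm, then the turn, a rotation vector about the tool's x, y, z in degrees. A call has exactly 10 rows; each row shifts and turns the commanded pose from where the row before left it, along the tool's axes as they then stand; what a row does not reach is not made up. A row lasts 1/12 s, in which the tool goes at most 41.7 mm and 7.16 degrees, less where a joint would pass 70% of its speed; a pose out of reach is approached as far as the arm can. A call is refused whole if a number of a shift passes 41.7 or a number of a turn 7.16, either way. A call with a gripper value outside its range is refused whole. The fingers move at their own pace and stop on an object; FORCE is the grip in N (left out, the last holds). Time passes only in rows, so rows that do not move let the fingers close, or fill a call up. It gives the time, the measured TCP pose, the force and the opening at its end, in the units of the state.
- env.state(): the state, without advancing time (a new reading comes with each control period).
- env.grab_frame(name): name is "scene" or "top"; returns the picture (400x640x3 uint8, red, green, blue); there is no depth.
- env.camera_info(name): a dict with "fx", "fy", "cx", "cy" (pixels), "k1" (the pictures are not rectified: a ray, as slopes to the right and down, at radius r is drawn at 1 + k1 r^2 times it, then the intrinsics apply), "camera_from_world" (4x4, takes a point from world to camera coordinates). Camera axes: x right, y down, z forward; pixel columns grow to the right and rows downward; lengths in mm; the calibration is good to about 2 mm. A picture is of the moment at which its call begins. camera_info takes no time and is no camera call.
- env.job_done(): hands the job in, once; it reports no verdict.
Trained networks look in the newest picture that a camera, given by its name, has taken for a name from the list of things; names that differ only in an ending like _2 or _b are one class to them, and where a whole thing is asked for, a point or a joint stands for the part that bears it (a point fixed in the world has none). Each returns a list of dicts, best first, with "p" (0 to 1); they miss things now and then, are a little off and sometimes report something else, mostly with a low value. They report only what shows in the picture. A call takes as long as a camera call. They do not tell look-alikes from the thing itself.
- env.masks_of(camera, label): "region" (400x640 bool, what is visible of it) and "location" ([column, row] in pixels, amid what is visible of it).
The state is a dict: "time_s": time; "qpos": joint angles; "qvel": joint speeds; "effort": joint torques, N m; "ee_pos": TCP position; "ee_rot": TCP orientation; "force": force on the tool from outside, world axes, zero at the start; "torque": the same for the moment, N m; "gripper_width": finger opening in mm.
Only numpy, scipy, OpenCV 4.12 (cv2) and the standard library are available. Lean on these libraries where they do the work, as an engineer would, in place of code of your own. Each camera call takes 0.05 s, during which the arm holds its last target.

## Working session

There is one attempt and no reset: what is moved stays moved. The work goes in short steps, Python scripts to look and compute and a shell command to move; the robot and the scene stay as the last step left them, time stands still between calls to the robot, and variables do not carry over. Pictures are saved under pics/ and viewed, and the job is handed in when it is done.

```bash
ls; mkdir -p pics; python3 - <<'E'
from workcell import env
import cv2
s=env.state(); print(s)
for n in ("scene","top"):
    f=env.grab_frame(n); cv2.imwrite(f"pics/{n}0.png",f[:,:,::-1])
    print(n,env.camera_info(n))
E
```

```text
pics
{'time_s': 0.0, 'qpos': array([-6.80093877e+01,  1.83503837e+01,  8.97070634e+01, -9.73467005e-04,
        7.20435210e+01, -1.14745106e+00]), 'qvel': array([ 0.13075548,  0.07837183, -0.00813437,  0.07739361, -0.0395231 ,
       -0.07482271]), 'effort': array([ 1.00906240e-03, -4.12463343e+01, -2.31974959e+01,  7.28134881e-02,
        4.57231072e-02, -1.60373229e-04]), 'ee_pos': array([ 225.73500043, -528.28056187,  213.12843422]), 'ee_rot': array([-9.01009664e+01,  1.09659736e-03, -1.56861637e+02]), 'force': array([-0.29041046, -0.6456757 ,  0.13267672]), 'torque': array([ 0.04391469, -0.0106883 ,  0.02014658]), 'gripper_width': 91.24945315610132}
scene {'fx': 479.96310949205554, 'fy': 479.96310949205554, 'cx': 332.62456597649566, 'cy': 198.19157709545655, 'k1': -0.06190970994150709, 'camera_from_world': array([[ 7.98879938e-01,  6.01470275e-01, -4.93483612e-03,
        -3.16199176e+02],
       [ 5.08842190e-01, -6.80179550e-01, -5.27669788e-01,
        -2.08583700e+02],
       [-3.20734267e-01,  4.19033755e-01, -8.49435249e-01,
         1.16658303e+03],
       [ 0.00000000e+00,  0.00000000e+00,  0.00000000e+00,
         1.00000000e+00]])}
top {'fx': 411.8977493589326, 'fy': 411.8977493589326, 'cx': 326.2895515971344, 'cy': 200.74600460383022, 'k1': 0.02471198570158581, 'camera_from_world': array([[-2.58984135e-03, -9.99624435e-01, -2.72815258e-02,
        -3.56094807e+00],
       [-9.91079595e-01,  6.20097398e-03, -1.33126945e-01,
         4.35252972e+02],
       [ 1.33246119e-01,  2.66933859e-02, -9.90723440e-01,
         8.65003355e+02],
       [ 0.00000000e+00,  0.00000000e+00,  0.00000000e+00,
         1.00000000e+00]])}
```

View pics/scene0.png

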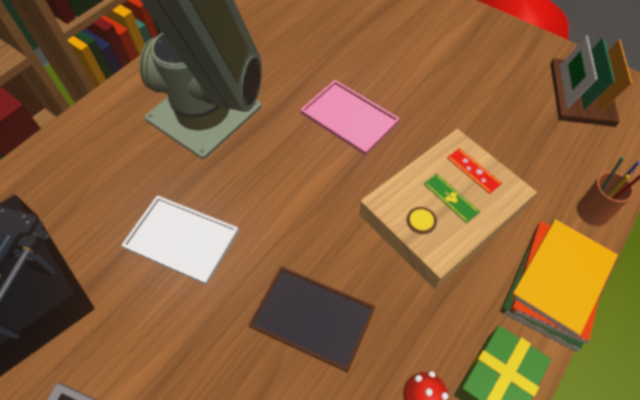

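View pics/top0.png

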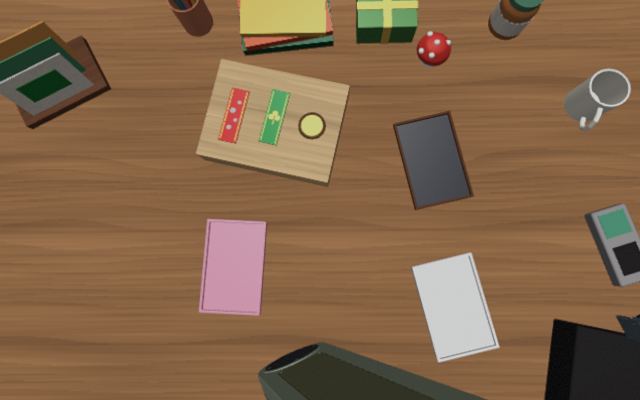

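The top view shows the riser with the red bookmark at (234,115), the green at (274,117) and the badge at (312,125). The dark tray is at (432,160), with pink (233,267) and white (455,307) decoys. The green gift box at (387,18) and the frame's green pane at (45,85) are only similar in colour. I choose the green bookmark at (274,117) and the charcoal tray at (432,160).

```bash
cat > h.py <<'E'
import numpy as np, cv2
from workcell import env
def ray(cam,px):
    c=env.camera_info(cam); T=np.array(c["camera_from_world"]); R=T[:3,:3]; o=-R.T@T[:3,3]
    d=np.array([(px[0]-c["cx"])/c["fx"],(px[1]-c["cy"])/c["fy"]]); u=d.copy()
    for _ in range(20): u=d/(1+c["k1"]*(u@u))
    return o,R.T@np.array([u[0],u[1],1])
def onz(cam,px,z):
    o,v=ray(cam,px); return (o+v*(z-o[2])/v[2])
def proj(cam,P):
    c=env.camera_info(cam); T=np.array(c["camera_from_world"]); q=T[:3,:3]@np.array(P,float)+T[:3,3]
    u=q[:2]/q[2]; u=u*(1+c["k1"]*(u@u)); return u*[c["fx"],c["fy"]]+[c["cx"],c["cy"]]
def rect(cam,m,z):
    cs,_=cv2.findContours(m.astype(np.uint8),cv2.RETR_EXTERNAL,cv2.CHAIN_APPROX_NONE)
    c=max(cs,key=cv2.contourArea)[:,0,:]
    ys,xs=np.nonzero(m)
    P=np.array([onz(cam,p,z)[:2] for p in np.c_[xs,ys]],np.float32)
    (cx,cy),(w,h),a=cv2.minAreaRect(P); 
    if w<h: w,h,a=h,w,a+90
    a=(a+90)%180-90
    return np.round([cx,cy,w,h,a,*P.mean(0)],1)
E
python3 - <<'E'
from h import *
for lab,z in (("green_bookmark_center",63),("red_bookmark_center",63),("riser",60),("tray_floor",14)):
  for cam in ("top","scene"):
    for r in env.masks_of(cam,lab)[:4]:
        print(lab,cam,round(r["p"],2),np.round(r["location"]),r["region"].sum(),rect(cam,r["region"],z))
f=env.grab_frame("top"); cv2.imwrite("pics/crop1.png",cv2.resize(f[50:215,190:490,::-1],None,fx=2.6,fy=2.6,interpolation=cv2.INTER_CUBIC))
E
```

```text
green_bookmark_center top 0.56 [273. 118.] 1024 [613.4 105.1 121.8  41.3 -13.1 613.1 105. ]
green_bookmark_center scene 0.87 [452. 198.] 1056 [614.3 106.7 121.9  43.3 -14.5 615.5 106.1]
red_bookmark_center top 0.55 [234. 115.] 992 [618.9 192.  119.8  43.2 -12.5 619.1 192.1]
red_bookmark_center scene 0.86 [473. 171.] 1003 [618.9 194.1 120.1  48.6 -16.1 621.  193.7]Traceback (most recent call last):
  File "<stdin>", line 5, in <module>
  File "h.py", line 17, in rect
    P=np.array([onz(cam,p,z)[:2] for p in np.c_[xs,ys]],np.float32)
                ~~~^^^^^^^^^
  File "h.py", line 9, in onz
    o,v=ray(cam,px); return (o+v*(z-o[2])/v[2])
        ~~~^^^^^^^^
  File "h.py", line 4, in ray
    c=env.camera_info(cam); T=np.array(c["camera_from_world"]); R=T[:3,:3]; o=-R.T@T[:3,3]
ValueError: time passes only in moves, steps and waits
```

```bash
python3 - <<'E'
s=open('h.py').read()
s=s.replace('def ray','CI={n:env.camera_info(n) for n in ("top","scene")}\ndef ray',1).replace('c=env.camera_info(cam)','c=CI[cam]')
open('h.py','w').write(s)
E
python3 - <<'E'
from h import *
for lab,z in (("riser",60),("tray_floor",14)):
  for cam in ("top","scene"):
    for r in env.masks_of(cam,lab)[:4]:
        print(lab,cam,round(r["p"],2),np.round(r["location"]),r["region"].sum(),rect(cam,r["region"],z))
f=env.grab_frame("top"); cv2.imwrite("pics/crop1.png",cv2.resize(f[50:215,190:490,::-1],None,fx=2.6,fy=2.6,interpolation=cv2.INTER_CUBIC))
# riser corners (read from the top picture) 
for p in ((222,59),(349,84),(197,154),(328,180)): print(p,onz("top",p,60).round(1))
for p in ((456,130),(537,191),(361,204),(437,276)): print(p,onz("scene",p,60).round(1))
print(env.state()["time_s"])
E
```

```text
riser top 0.57 [281. 126.] 11507 [605.5 108.3 297.7 231.7  77.2 601.5 104.6]
riser scene 0.96 [443. 206.] 12537 [610.9  97.9 317.  230.5  76.9 614.2  81.3]
tray_floor top 0.92 [230. 268.] 5704 [296.2 198.  202.6 134.3  -3.  294.  197.7]
tray_floor top 0.68 [453. 304.] 6233 [ 211.7 -273.5  202.   135.1   13.9  210.  -274.4]
tray_floor top 0.61 [434. 162.] 5206 [ 529.9 -240.3  200.3  131.2   12.4  527.8 -240.7]
tray_floor scene 0.96 [180. 238.] 5766 [ 214.  -274.6  207.   135.    13.3  217.  -276.6]
tray_floor scene 0.85 [350. 117.] 3858 [297.  196.  208.7 143.5  -2.6 300.5 193.7]
tray_floor scene 0.7 [314. 316.] 7444 [ 529.  -241.   201.6  133.9   13.1  532.8 -243. ]
(222, 59) [747.5 222.6  60. ]
(349, 84) [686.3 -56.3  60. ]
(197, 154) [533.7 270.2  60. ]
(328, 180) [475.2 -10.   60. ]
(456, 130) [535.3 269.2  60. ]
(537, 191) [748.1 228.1  60. ]
(361, 204) [477.1 -13.3  60. ]
(437, 276) [677.5 -55.9  60. ]
0.6
```

View pics/crop1.png

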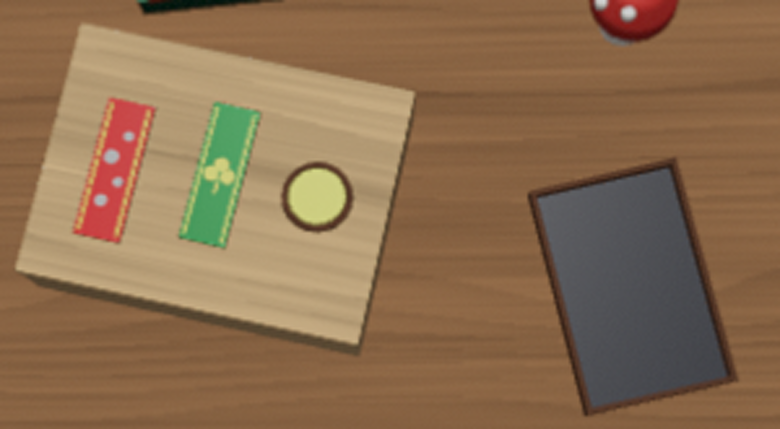

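```bash
python3 -m handwheel '[[0,[-31,2,-21],[0,0,0]],[0,[-31,2,-21],[0,0,0]],[0,[-31,2,-21],[0,0,0]],[0,[-31,2,-21],[0,0,0]],[0,[-31,2,-21],[0,0,0]],[0,[-31,2,-21],[0,0,0]],[0,[-31,2,-21],[0,0,0]],[0,[-31,2,-21],[0,0,0]],[0,[-31,2,-21],[0,0,0]],[0,[-31,2,-21],[0,0,0]]]' 20
python3 -m handwheel '[[0,[-31,2,-21],[0,0,0]],[0,[-31,2,-21],[0,0,0]],[0,[-31,2,-21],[0,0,0]],[0,[-31,2,-21],[0,0,0]],[0,[-31,2,-21],[0,0,0]],[0,[-31,2,-21],[0,0,0]],[0,[-31,2,-21],[0,0,0]],[0,[-31,2,-21],[0,0,0]],[0,[-31,2,-21],[0,0,0]],[0,[-31,2,-21],[0,0,0]]]'
python3 -m handwheel '[[0,[0,5,0],[0,6,0]],[0,[0,5,0],[0,6,0]],[0,[0,5,0],[0,6,0]],[0,[0,5,0],[0,6,0]],[0,[0,5,0],[0,6,0]],[0,[0,5,0],[0,6,0]],[0,[0,5,0],[0,0.5,0]],[0,[0,0,0],[0,0,0]],[0,[0,0,0],[0,0,0]],[0,[0,0,0],[0,0,0]]]'
```

```text
time_s: 1.43
ee_pos: [429.2, -212.2, 194.2]
ee_rot: [-90.0, 0.0, -156.9]
force: [0.8, -0.8, 0.1]
gripper_width: 27.5
time_s: 2.27
ee_pos: [631.8, 102.8, 173.8]
ee_rot: [-90.0, 0.0, -156.8]
force: [0.6, -0.0, -0.2]
gripper_width: 0.7
time_s: 3.1
ee_pos: [631.2, 101.1, 139.2]
ee_rot: [-90.0, 0.0, 166.7]
force: [0.0, -0.1, -0.2]
gripper_width: 0.4
```

```bash
python3 -m handwheel '[[0,[-2,15,0],[0,0,0]],[0,[0,15,0],[0,0,0]],[0,[0,15,0],[0,0,0]],[0,[0,12,0],[0,0,0]],[0,[0,8,0],[0,0,0]],[0,[0,5,0],[0,0,0]],[0,[0,3,0],[0,0,0]],[0,[0,1,0],[0,0,0]],[0,[0,0,0],[0,0,0]],[0,[0,0,0],[0,0,0]]]'
python3 - <<'E'
from h import *
f=env.grab_frame("top"); cv2.imwrite("pics/a1.png",cv2.resize(f[50:215,190:490,::-1],None,fx=2.6,fy=2.6))
f=env.grab_frame("scene"); cv2.imwrite("pics/a2.png",cv2.resize(f[100:300,330:560,::-1],None,fx=3,fy=3))
print(env.state()["force"],env.state()["ee_pos"])
E
```

```text
time_s: 3.93
ee_pos: [633.5, 100.6, 65.6]
ee_rot: [-90.0, 0.1, 166.6]
force: [0.3, -0.3, 0.4]
gripper_width: 0.5
[-0.28819221  0.47782257  0.42743318] [633.41076124 100.64223151  65.61739246]
```

View pics/a2.png

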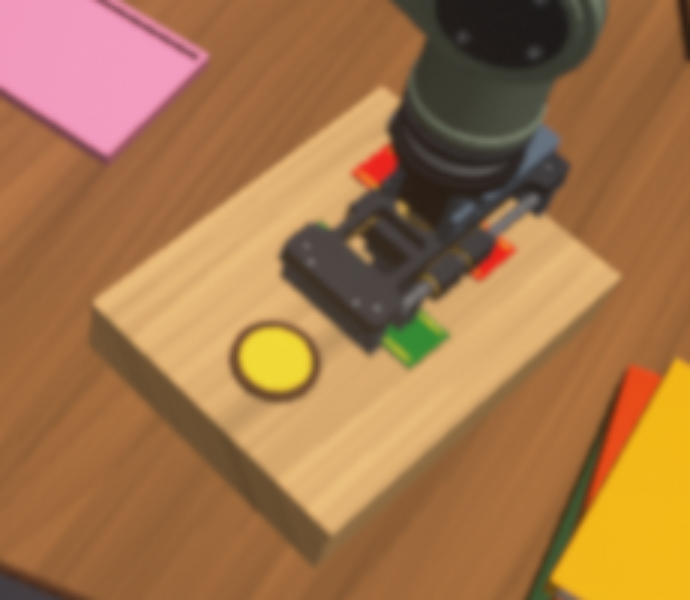

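The gripper stands over the green bookmark (its far end shows at crop (415,340)), between red and badge. Now press gently.

```bash
python3 -m handwheel '[[0,[0,1,0],[0,0,0]],[0,[0,0.5,0],[0,0,0]],[0,[0,0.5,0],[0,0,0]],[0,[0,0.3,0],[0,0,0]],[0,[0,0.2,0],[0,0,0]],[0,[0,0.2,0],[0,0,0]],[0,[0,0,0],[0,0,0]],[0,[0,0,0],[0,0,0]],[0,[0,0,0],[0,0,0]],[0,[0,0,0],[0,0,0]]]'
```

```text
time_s: 4.87
ee_pos: [633.1, 100.6, 63.3]
ee_rot: [-90.0, 0.0, 166.6]
force: [-1.3, 0.6, 5.8]
gripper_width: 0.7
```

```bash
python3 -m handwheel '[[0,[0,0.2,0],[0,0,0]],[0,[0,0.1,0],[0,0,0]],[0,[0,0,0],[0,0,0]],[0,[0,0,0],[0,0,0]],[0,[2,0,0],[0,0,0]],[0,[4,0,0],[0,0,0]],[0,[4,0,0],[0,0,0]],[0,[4,0,0],[0,0,0]],[0,[2,0,0],[0,0,0]],[0,[0,0,0],[0,0,0]]]'
```

```text
time_s: 5.7
ee_pos: [619.0, 104.6, 63.3]
ee_rot: [-90.1, 0.3, 166.6]
force: [3.0, -1.1, 6.7]
gripper_width: 0.3
```

```bash
python3 -m handwheel '[[0,[0,0.2,0],[0,0,0]],[0,[0,0.1,0],[0,0,0]],[0,[2,0,0],[0,0,0]],[0,[4,0,0],[0,0,0]],[0,[4,0,0],[0,0,0]],[0,[4,0,0],[0,0,0]],[0,[4,0,0],[0,0,0]],[0,[4,0,0],[0,0,0]],[0,[2,0,0],[0,0,0]],[0,[0,0,0],[0,0,0]]]'
python3 - <<'E'
from h import *
f=env.grab_frame("top"); cv2.imwrite("pics/b1.png",cv2.resize(f[50:215,190:490,::-1],None,fx=2.6,fy=2.6))
f=env.grab_frame("scene"); cv2.imwrite("pics/b2.png",cv2.resize(f[100:300,330:560,::-1],None,fx=3,fy=3))
E
```

```text
time_s: 6.53
ee_pos: [596.2, 110.2, 63.3]
ee_rot: [-90.1, 0.3, 166.7]
force: [3.5, -0.6, 7.5]
gripper_width: -0.0
```

View pics/b2.png

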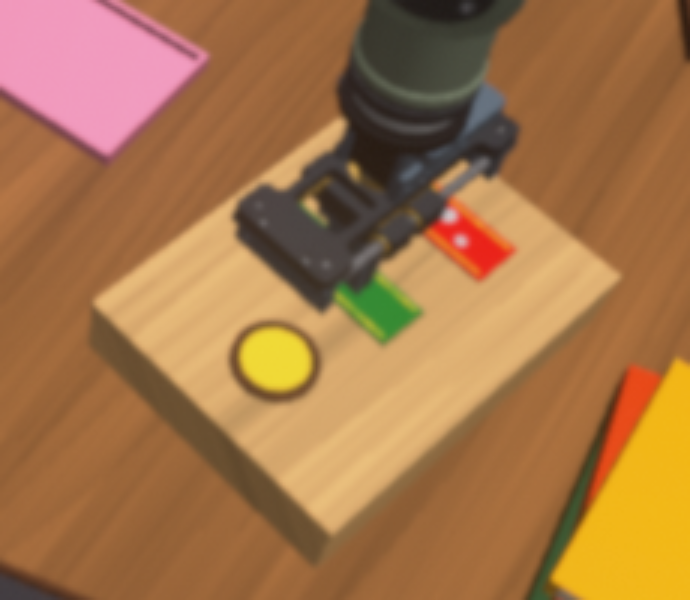

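View pics/b1.png

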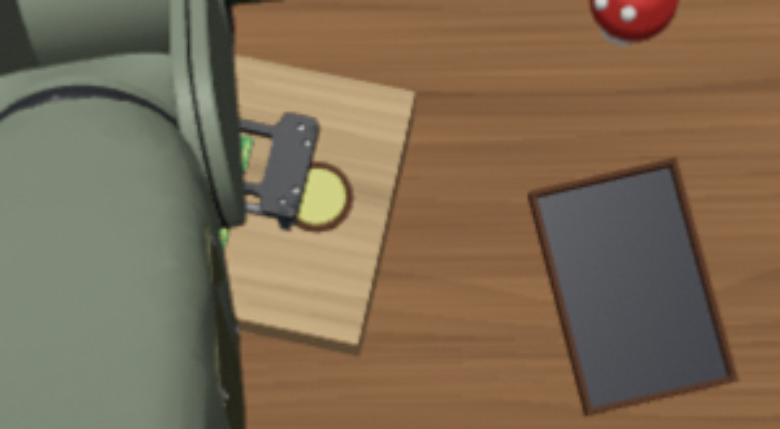

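```bash
python3 - <<'E'
from h import *
for a,b in (((410,367),(385,344)),((449,338),(423,312))):
    p,q=[onz("scene",(330+v[0]/3,100+v[1]/3),63) for v in (a,b)]
    print(p.round(1),q.round(1),np.linalg.norm(q-p))
E
```

```text
[667.1  74.4  63. ] [645.5  79.7  63. ] 22.229793900137334
[677.3 109.1  63. ] [653.9 116.6  63. ] 24.570683866243872
```

```bash
python3 -m handwheel '[[0,[0,0.4,0],[0,0,0]],[0,[0,0.4,0],[0,0,0]],[0,[2,0,0],[0,0,0]],[0,[5,0,0],[0,0,0]],[0,[6,0,0],[0,0,0]],[0,[6,0,0],[0,0,0]],[0,[6,0,0],[0,0,0]],[0,[5,0,0],[0,0,0]],[0,[3,0,0],[0,0,0]],[0,[0,0,0],[0,0,0]]]'
python3 - <<'E'
from h import *
f=env.grab_frame("scene"); cv2.imwrite("pics/c2.png",cv2.resize(f[100:300,330:560,::-1],None,fx=3,fy=3))
E
```

```text
time_s: 7.47
ee_pos: [565.3, 118.0, 63.3]
ee_rot: [-90.2, 0.5, 166.7]
force: [4.8, 0.0, 9.8]
gripper_width: 0.4
```

View pics/c2.png

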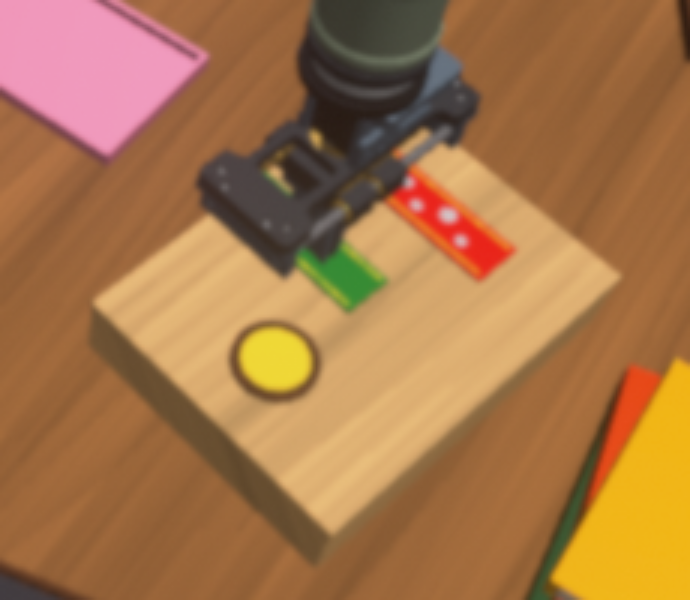

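```bash
python3 - <<'E'
from h import *
q=[onz("scene",(330+v[0]/3,100+v[1]/3),63) for v in ((349,312),(387,280))]
print(q,(q[0]+q[1])/2); m=(q[0]+q[1])[:2]/2
t=np.radians(-12.2); e=np.array([np.cos(t),np.sin(t)]); print("far end riser x", (m-[610.1,106.8])@e)
E
```

```text
[array([614.1990206 ,  86.94153379,  63.        ]), array([622.20158871, 124.36748767,  63.        ])] [618.20030466 105.65451073  63.        ]
far end riser x 8.159436808065585
```

```bash
python3 -m handwheel '[[0,[3,0,0],[0,0,0]],[0,[5,0,0],[0,0,0]],[0,[6,0,0],[0,0,0]],[0,[6,0,0],[0,0,0]],[0,[6,0,0],[0,0,0]],[0,[6,0,0],[0,0,0]],[0,[5,0,0],[0,0,0]],[0,[2,0,0],[0,0,0]],[0,[0,0,0],[0,0,0]],[0,[0,0,0],[0,0,0]]]'
python3 - <<'E'
from h import *
f=env.grab_frame("scene"); cv2.imwrite("pics/d2.png",cv2.resize(f[100:300,330:560,::-1],None,fx=3,fy=3))
E
```

```text
time_s: 8.35
ee_pos: [527.8, 127.1, 63.3]
ee_rot: [-90.2, 0.5, 166.7]
force: [4.7, 0.1, 11.0]
gripper_width: 0.4
```

View pics/d2.png

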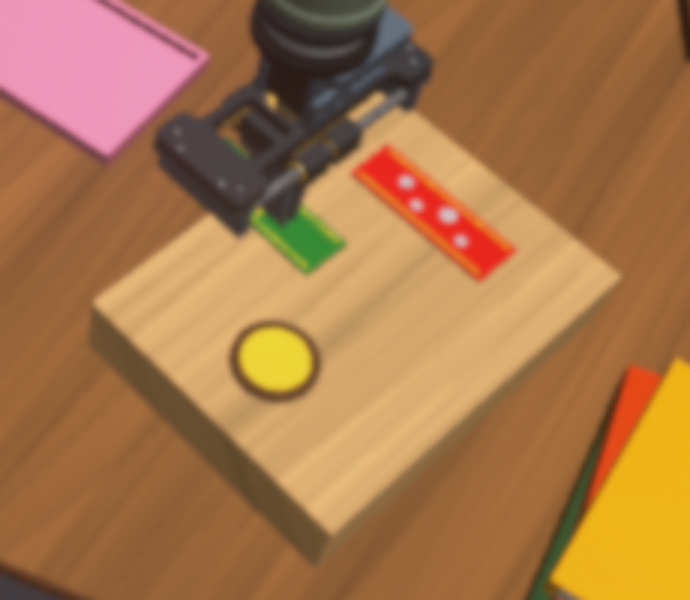

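```bash
python3 -m handwheel '[[0,[0,-1,0],[0,0,0]],[0,[0,-2,0],[0,0,0]],[0,[0,-5,0],[0,0,0]],[0,[0,-15,0],[0,0,0]],[0,[0,-25,0],[0,0,0]],[0.66,[0,-25,0],[0,0,0]],[0.66,[30,-20,0],[0,0,0]],[0.66,[40,0,0],[0,0,0]],[0.66,[10,0,0],[0,0,0]],[0.66,[0,0,0],[0,0,0]]]'
python3 - <<'E'
from h import *
q=[onz("scene",(330+v[0]/3,100+v[1]/3),63) for v in ((308,274),(346,242))]; m=(q[0]+q[1])[:2]/2
t=np.radians(-12.2); e=np.array([np.cos(t),np.sin(t)]); print("far end riser x", (m-[610.1,106.8])@e)
for cam in ("top","scene"):
    f=env.grab_frame(cam); cv2.imwrite(f"pics/e_{cam}.png",cv2.resize((f[100:300,330:560,::-1] if cam=="scene" else f[50:215,190:490,::-1]),None,fx=2.6,fy=2.6))
    for r in env.masks_of(cam,"green_bookmark_center")[:2]:
        R=rect(cam,r["region"],63); print(cam,round(r["p"],2),R,"riser x,y",(R[:2]-[610.1,106.8])@e,(R[:2]-[610.1,106.8])@[-e[1],e[0]])
E
```

```text
time_s: 9.23
ee_pos: [442.3, 145.0, 153.5]
ee_rot: [-89.9, -0.2, 166.7]
force: [-0.2, -0.2, 0.1]
gripper_width: 30.6
far end riser x -30.568084616271307
top 0.9 [523.3 127.4 120.1  41.2 -13.9 539.7 122.1] riser x,y -89.1929904310142 1.7917750899658333
scene 0.75 [522.6 128.4 120.5  41.7 -13.9 523.9 127.8] riser x,y -90.08850635346978 2.6212636267331724
```

View pics/e_scene.png

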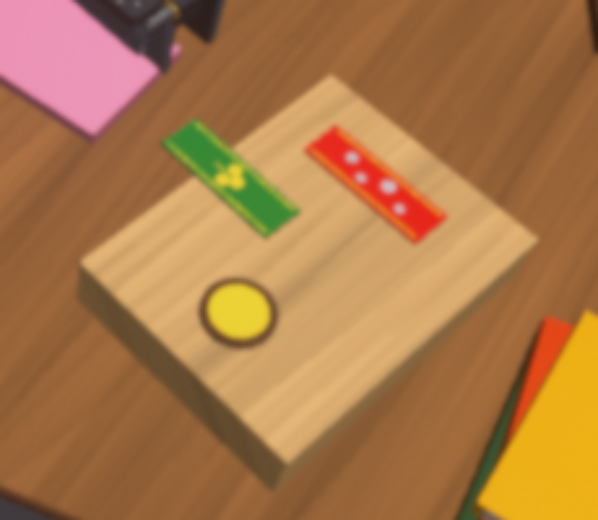

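View pics/e_top.png

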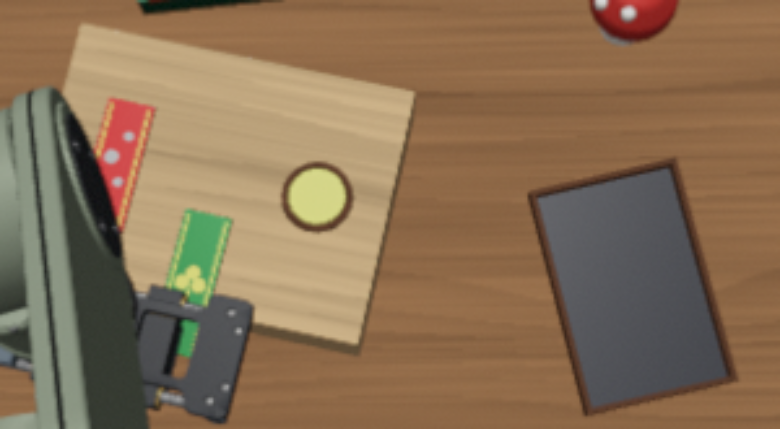

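```bash
python3 -m handwheel '[[0.66,[-15,0,-1.3],[0,0.5,0]],[0.66,[-15,0,-1.3],[0,0,0]],[0.66,[-7.5,10,0],[0,0,0]],[0.66,[0,20,0],[0,0,0]],[0.66,[0,20,0],[0,0,0]],[0.66,[0,15,0],[0,0,0]],[0.66,[0,5,0],[0,0,0]],[0.66,[0,0,0],[0,0,0]],[0.66,[0,0,0],[0,0,0]],[0.66,[0,0,0],[0,0,0]]]' 20
python3 - <<'E'
from h import *
for cam in ("scene",):
    f=env.grab_frame(cam); cv2.imwrite(f"pics/f_{cam}.png",cv2.resize(f[100:230,330:500,::-1],None,fx=4.4,fy=4.4))
E
```

```text
time_s: 10.27
ee_pos: [484.1, 138.7, 84.5]
ee_rot: [-90.0, 0.1, 166.1]
force: [-0.1, 0.8, 0.6]
gripper_width: 60.0
```

View pics/f_scene.png

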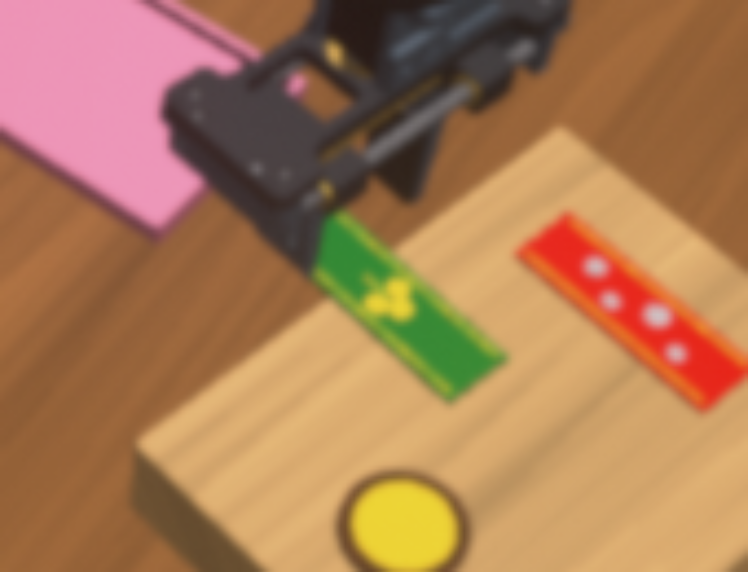

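```bash
python3 -m handwheel '[[0.66,[4.6,0,1.2],[0,0,0]],[0.66,[0,6,0],[0,0,0]],[0.66,[0,8,0],[0,0,0]],[0.66,[0,8,0],[0,0,0]],[0.66,[0,5,0],[0,0,0]],[0.66,[0,1,0],[0,0,0]],[0.66,[0,0,0],[0,0,0]],[0.66,[0,0,0],[0,0,0]],[0.66,[0,0,0],[0,0,0]],[0.66,[0,0,0],[0,0,0]]]' 20
```

```text
time_s: 11.15
ee_pos: [478.8, 138.6, 56.1]
ee_rot: [-90.0, 0.0, 166.1]
force: [0.1, -0.5, -0.0]
gripper_width: 60.3
```

```bash
python3 -m handwheel '[[0.55,[0,0,0],[0,0,0]],[0.45,[0,0,0],[0,0,0]],[0.3,[0,0,0],[0,0,0]],[0.3,[0,0,0],[0,0,0]],[0.3,[0,0,0],[0,0,0]],[0.3,[0,0,0],[0,0,0]],[0.3,[0,0,0],[0,0,0]],[0.3,[0,0,0],[0,0,0]],[0.3,[0,0,0],[0,0,0]],[0.3,[0,0,0],[0,0,0]]]' 20
python3 - <<'E'
from h import *
for cam in ("scene",):
    f=env.grab_frame(cam); cv2.imwrite(f"pics/g_{cam}.png",cv2.resize(f[100:230,330:500,::-1],None,fx=4.4,fy=4.4))
E
```

```text
time_s: 11.98
ee_pos: [478.5, 138.6, 55.9]
ee_rot: [-90.0, 0.0, 166.1]
force: [-0.3, -0.4, 1.5]
gripper_width: 39.1
```

View pics/g_scene.png

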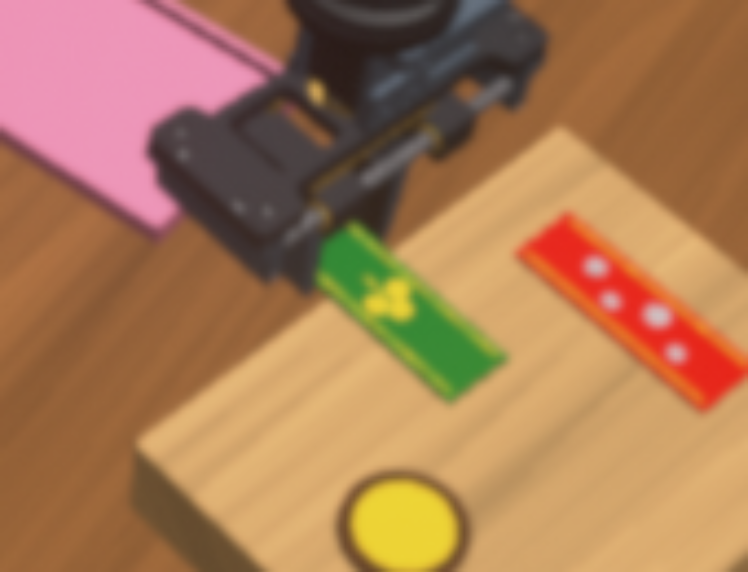

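Gripped at 39 mm opening (plate width). I'll lift slowly and check.

```bash
python3 -m handwheel '[[0.3,[0,-1,0],[0,0,0]],[0.3,[0,-3,0],[0,0,0]],[0.3,[0,-6,0],[0,0,0]],[0.3,[0,-10,0],[0,0,0]],[0.3,[0,-15,0],[0,0,0]],[0.3,[0,-15,0],[0,0,0]],[0.3,[0,-10,0],[0,0,0]],[0.3,[0,-5,0],[0,0,0]],[0.3,[0,0,0],[0,0,0]],[0.3,[0,0,0],[0,0,0]]]'
python3 - <<'E'
from h import *
for cam in ("scene",):
    f=env.grab_frame(cam); cv2.imwrite(f"pics/i_{cam}.png",cv2.resize(f[60:230,300:520,::-1],None,fx=3.4,fy=3.4))
E
```

```text
time_s: 12.87
ee_pos: [478.3, 138.5, 120.9]
ee_rot: [-90.0, 0.0, 166.1]
force: [0.1, -0.7, -0.9]
gripper_width: 39.3
```

View pics/i_scene.png

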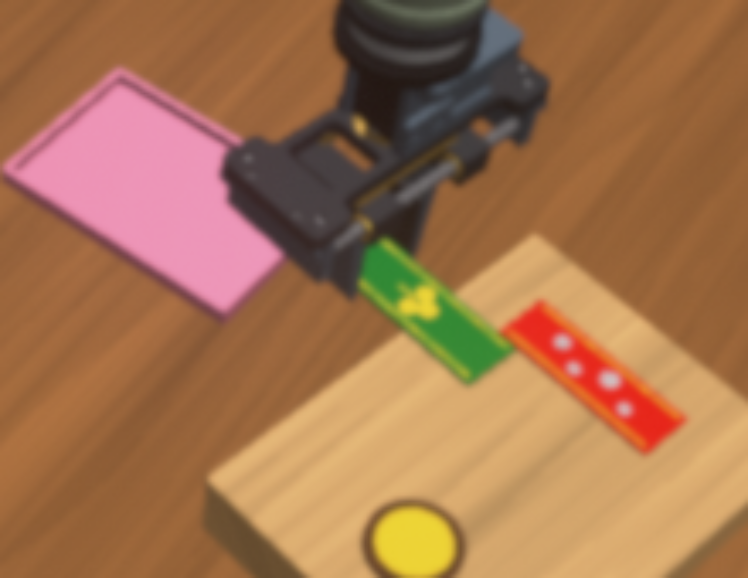

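```bash
python3 -m handwheel '[[0.3,[-2,0,8],[0,0,0]],[0.3,[-5,0,18],[0,0,0]],[0.3,[-7,0,26],[0,0,0]],[0.3,[-7,0,26],[0,0,0]],[0.3,[-7,0,26],[0,0,0]],[0.3,[-7,0,26],[0,0,0]],[0.3,[-7,0,26],[0,0,0]],[0.3,[-7,0,26],[0,0,0]],[0.3,[-7,0,26],[0,0,0]],[0.3,[-7,0,26],[0,0,0]]]' 25
python3 -m handwheel '[[0.3,[-7,0,26],[0,0,0]],[0.3,[-7,0,26],[0,0,0]],[0.3,[-7,0,26],[0,0,0]],[0.3,[-7,0,26],[0,0,0]],[0.3,[-6,0,22],[0,0,0]],[0.3,[-4,0,15],[0,0,0]],[0.3,[0,0,0],[0,-4,0]],[0.3,[0,0,0],[0,-5,0]],[0.3,[0,0,0],[0,-5,0]],[0.3,[0,0,0],[0,-5,0]]]'
python3 -m handwheel '[[0.3,[0,5,0],[0,-4,0]],[0.3,[0,10,0],[0,-2.6,0]],[0.3,[0,10,0],[0,-1,0]],[0.3,[0,10,0],[0,0,0]],[0.3,[0,10,0],[0,0,0]],[0.3,[0,5,0],[0,0,0]],[0.3,[0,0,0],[0,0,0]],[0.3,[0,0,0],[0,0,0]],[0.3,[0,0,0],[0,0,0]],[0.3,[0,0,0],[0,0,0]]]'
python3 - <<'E'
from h import *
for cam in ("scene","top"):
    f=env.grab_frame(cam); cv2.imwrite(f"pics/j_{cam}.png",cv2.resize(f[220:400,200:420,::-1] if cam=="scene" else f[80:260,350:550,::-1],None,fx=3.3,fy=3.3))
E
```

```text
time_s: 13.75
ee_pos: [482.7, -105.4, 120.1]
ee_rot: [-90.0, -0.1, 166.1]
force: [1.4, 0.4, -0.3]
gripper_width: 39.4
time_s: 14.58
ee_pos: [485.7, -250.2, 119.8]
ee_rot: [-90.1, -0.1, -174.7]
force: [-1.0, 0.6, -0.2]
gripper_width: 39.6
time_s: 15.42
ee_pos: [487.2, -249.9, 71.4]
ee_rot: [-89.9, 0.1, -167.3]
force: [-0.4, -1.0, 0.5]
gripper_width: 39.2
```

View pics/j_scene.png

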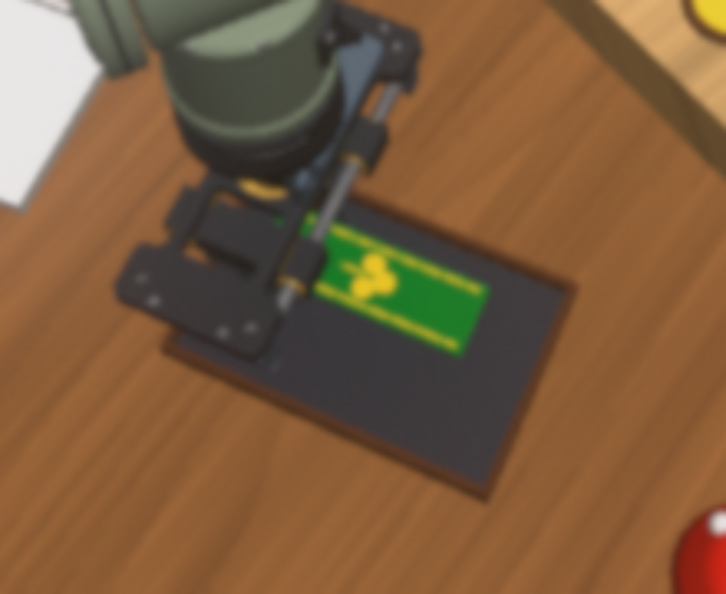

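View pics/j_top.png

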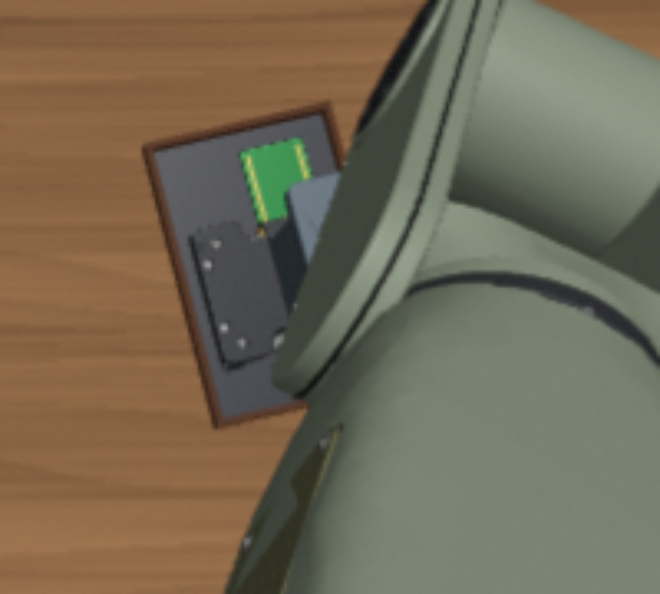

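```bash
python3 -m handwheel '[[0.3,[1.2,8,0],[0,0,0]],[0.3,[0,15,0],[0,0,0]],[0.3,[0,15,0],[0,0,0]],[0.3,[0,12,0],[0,0,0]],[0.3,[0,7,0],[0,0,0]],[0.3,[0,4,0],[0,0,0]],[0.3,[0,2,0],[0,0,0]],[0.3,[0,1,0],[0,0,0]],[0.3,[0,0,0],[0,0,0]],[0.3,[0,0,0],[0,0,0]]]'
```

```text
time_s: 16.35
ee_pos: [485.9, -250.2, 7.4]
ee_rot: [-90.0, 0.1, -167.3]
force: [-0.2, 0.3, 0.3]
gripper_width: 39.4
```

```bash
python3 -m handwheel '[[0.3,[0,0.8,0],[0,0,0]],[0.3,[0,0.5,0],[0,0,0]],[0.3,[0,0,0],[0,0,0]],[0.3,[0,0,0],[0,0,0]],[0.45,[0,0,0],[0,0,0]],[0.5,[0,0,0],[0,0,0]],[0.6,[0,0,0],[0,0,0]],[0.6,[0,0,0],[0,0,0]],[0.6,[0,0,0],[0,0,0]],[0.6,[0,0,0],[0,0,0]]]'
python3 -m handwheel '[[0.6,[0,-2,0],[0,0,0]],[0.6,[0,-8,0],[0,0,0]],[0.6,[0,-20,0],[0,0,0]],[0.6,[0,-35,0],[0,0,0]],[0.6,[0,-40,0],[0,0,0]],[0.6,[0,-40,0],[0,0,0]],[0.6,[40,0,0],[0,0,0]],[0.6,[40,0,0],[0,0,0]],[0.6,[20,0,0],[0,0,0]],[0.6,[0,0,0],[0,0,0]]]'
python3 - <<'E'
from h import *
for cam in ("scene","top"):
    f=env.grab_frame(cam); cv2.imwrite(f"pics/k_{cam}.png",f[:,:,::-1])
    for r in env.masks_of(cam,"green_bookmark_center")[:2]: print(cam,round(r["p"],2),rect(cam,r["region"],8))
    for r in env.masks_of(cam,"red_bookmark_center")[:1]: print(cam,"red",round(r["p"],2),rect(cam,r["region"],63))
E
```

```text
time_s: 17.18
ee_pos: [485.6, -250.0, 5.6]
ee_rot: [-90.0, 0.0, -167.3]
force: [-0.3, -0.3, 0.5]
gripper_width: 54.6
time_s: 18.02
ee_pos: [384.1, -271.9, 151.5]
ee_rot: [-90.0, -0.1, -167.4]
force: [0.7, -0.1, 0.1]
gripper_width: 55.1
scene 0.82 [ 529.3 -238.6  120.8   42.7   12.6  530.9 -238.7]
scene red 0.79 [618.1 193.4 121.6  44.8 -12.7 619.8 193.3]
top 0.69 [ 529.2 -240.2  119.8   40.8   14.1  529.4 -239.8]
top red 0.91 [619.  191.4 121.2  43.7 -12.1 619.3 192.1]
```

View pics/k_scene.png

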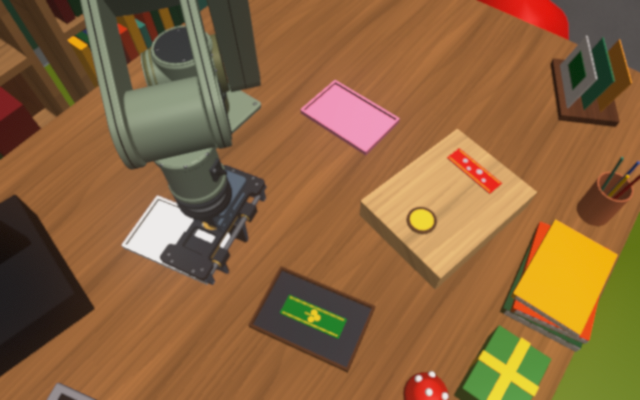

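View pics/k_top.png

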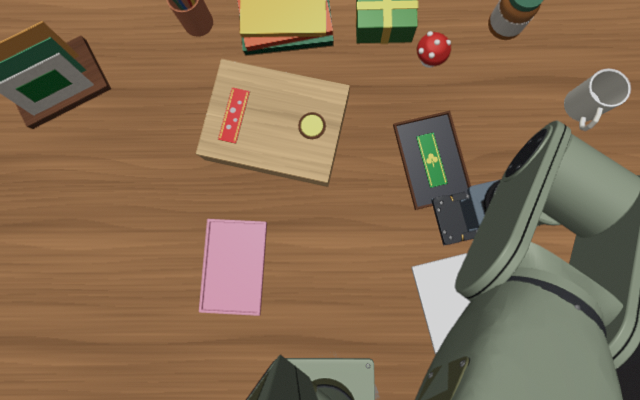

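The bookmark lies flat and clover up in the dark tray, at scene (313,316) and top (432,159). It is centred to within about 2 mm, and the red bookmark at (234,115) has not moved. I'm handing the job in.

```bash
python3 - <<'E'
from workcell import env
print(env.state()["time_s"], env.job_done())
E
```

```text
the job is handed in; nothing more can be done
18.3167 None
```

The green bookmark is in the middle of the dark tray, flat and clover side up. I handed the job in at 18.3 s, with the gripper standing clear.

- **Slide:** I pressed the bookmark with shut fingertips at about 6 to 11 N and dragged it over the riser's front edge until about 40 mm (a third) overhung. The first 15 mm or so of finger travel slipped before the bookmark started to move.
- **Pick up:** I pinched the overhanging end across its width. The gripper read 39 mm, which matches the plate, and it stayed level when lifted.
- **Placing:** I released it with the plate about 4 mm above the tray floor, so it dropped that last bit.
- **Position in the tray:** In the last pictures its centre was at about (529, -239) mm, against a measured tray centre of (529.5, -240.6) mm. It is about 1 to 2 mm off centre.
- **Angle:** The two cameras gave 12.6° and 14.1° for the bookmark. The tray is at about 12.7°, so the bookmark is in line with it to within about 1.5°.
- **Red bookmark:** Its position reads the same as at the start, to within the measurement error of about 1 mm.

None of the last checks failed; the cameras disagreed by about 1.5° in angle and 1.6 mm in position.

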